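# Seat the jack screws of a rocking test plate

## Robot

A 6-joint arm with a two-finger parallel gripper is mounted at the origin on a cart in front of the work surface, level with it; the furniture and walls round the work are solid. World frame = base frame: x ahead of the robot, y to its left, z up, the work surface at z = 0. Lengths are in m, angles in rad, forces in N, time in s.
With the tool pointing down it reaches from about 0.25 to 0.725 m from the base axis. Payload 4 kg.
Tool frame: the origin (TCP) lies where the fingers leave the gripper's body, on its centre line; the fingertips stand 73 mm ahead of it and the grasp point (between the pads) lies 54 mm ahead of it (bot.tips_ahead is the z of the fingertips in the tool frame, in m); z points along the fingers, y is the direction in which the jaws open and shut (so a half turn about z gives the same grasp; the last joint's range is limited). The gripper opens to 85 mm and grips with 20 to 120 N. Pads are 22 mm wide; open, the fingers measure 114 mm over their backs; the gripper's body (76 mm by 85 mm) begins 54 mm behind the grasp point. The pads swing forward as they close: fully open they stand 13 mm farther back than shut.
Start: joints at [1.178, 0.241, 0.005, 1.335, 0, 1.571], TCP at [0.191, 0.462, 0.304] pointing down, gripper open.
Joint ranges: [-2.72, 2.72], [-1.05, 1.87], [-1.09, 1.28], [-1.99, 2.15], [-1.42, 1.44], [-3.14, 3.14]. Speed limits (rad/s): [2.79, 2.79, 3.14, 3.14, 3.14, 3.14].

## Interface

Orientations are given as a unit quaternion [x, y, z, w].
In Python, from workcell import readout, camera, get_calibration, order, bot gives the robot as it stands.
- The arm moves only by the tool send_rows, never from a script. Its argument "moves" is a list of rows, each a list of 3 entries, a list of its own where there are three numbers: the shift along the tool's x, y, z in mm, then the turn, a rotation vector about the tool's x, y, z in rad, then the finger opening in mm, from 0 to 85.4. In form: [[[dx, dy, dz], [ax, ay, az], grip], ...]. A call has 1 to 12 rows; each row is the pose to reach, as a shift and turn from the pose measured when the call began, along the tool's axes at that moment; what a row does not reach only later rows make up. A row lasts 1/12 s, in which the tool goes at most 41.7 mm and 7.16 degrees, less where a joint would pass 70% of its speed; a pose out of reach is approached as far as the arm can. A call with a gripper value outside its range is refused whole. The fingers move at their own pace and stop on an object; the grip force is fixed at half the most. Time passes only in rows, so rows that repeat a pose let the fingers close. It gives the time, the measured TCP pose, the force and the opening at its end, in the units of the state.
- readout.get_obs(): the state, without advancing time (a new reading comes with each control period).
- camera(name): name is "scene" or "top" or "wrist"; returns the picture (384x512x3 uint8, red, green, blue); there is no depth.
- get_calibration(name): a dict with "fx", "fy", "cx", "cy" (pixels), "R" (3x3) and "t" (3): a world point X has camera coordinates R X + t. Camera axes: x right, y down, z forward; pixel columns grow to the right and rows downward; lengths in m; the calibration is good to about 2 mm. A picture is of the moment at which its call begins: read the wrist's pose just before it. get_calibration takes no time and is no camera call; for the wrist camera it gives the pose at the moment of the call.
- order.job_done(): hands the job in, once; it reports no verdict.
The state is a dict: "clock": time; "joint_pos": joint angles; "joint_vel": joint speeds; "tau": joint torques, N m; "eef_pos": TCP position; "tool_rot": TCP orientation; "ft_force": force on the tool from outside, world axes, zero at the start; "ft_torque": the same for the moment, N m; "grip_width": finger opening in m.
Only numpy, scipy, OpenCV 4.12 (cv2) and the standard library are available. Lean on these libraries where they do the work, as an engineer would, in place of code of your own. Each camera call takes 0.05 s, during which the arm holds its last target. There are 200 camera calls.

## Task

The test plate rocks when its front corners are leaned on, because its two front jack screws hang clear of their steel pads. Wind both knobs down (clockwise) gently, by feel, until all five rubber feet carry some of the weight and the plate no longer rocks: do not press hard on a foot, and do not wind so far that the plate comes off a fixed foot. Leave the plate where it stands, do not disturb the things beside it, and let go at the end.

Things in the scene. Friction and masses are not known exactly. Their poses are not given: they have to be found in the camera images.
- test_plate: Aluminium test plate 160 x 250 x 12 mm, top 40 mm over the bench, small parts fixed on its middle and rear (to 70 mm). Origin: bench level under its centre; x from the front (knob) edge to the rear, y to its left, z up. About 2 kg, loose on three fixed rubber feet; it rocks when a front corner is pressed (1 mm at 4 N).
- foot_front: Fixed rubber foot, 17 mm wide, under the plate at its (-55, 0) mm; origin at its lowest point. All five feet are springy: about 6 N per mm as they stand. At the start it carries about 10 N; the jack screws take their load from it.
- foot_rear_left: Fixed rubber foot under the plate at its (60, 95) mm; origin at its lowest point. Carries about 5 N.
- foot_rear_right: Fixed rubber foot under the plate at its (60, -95) mm; origin at its lowest point. Carries about 5 N.
- knob_left (a point): Middle of the black lobed knob, 36 mm across, 18 high, of the left jack screw at the plate's (-55, 100) mm, 73 mm over the bench at the start. Upright screw: clockwise seen from above takes knob and foot down 3 mm per rad (travel 3.2 rad); friction 0.05 N m, stays as left. A gripper holding it must go down with it. 25 mm free beside it, 16 mm over the plate's collar.
- foot_left: Rubber foot (6 N per mm) of the left jack screw; origin at its lowest point, 64 mm under the knob's middle, 9 mm over the bench at the start. Under it a steel pad 44 mm wide, 1.5 to 7.5 mm thick, not known: contact is felt as an upward force on the held knob as it winds down. Wound about 0.45 rad past first contact, on both screws, it carries its share; much more lifts the front fixed foot.
- knob_right (a point): Middle of the black lobed knob, 36 mm across, 18 high, of the right jack screw at the plate's (-55, -100) mm, 73 mm over the bench at the start. Upright screw: clockwise seen from above takes knob and foot down 3 mm per rad (travel 3.2 rad); friction 0.05 N m, stays as left. A gripper holding it must go down with it. 25 mm free beside it, 16 mm over the plate's collar.
- foot_right: Rubber foot (6 N per mm) of the right jack screw; origin at its lowest point, 64 mm under the knob's middle, 9 mm over the bench at the start. Under it a steel pad 44 mm wide, 1.5 to 7.5 mm thick, not known: contact is felt as an upward force on the held knob as it winds down. Wound about 0.45 rad past first contact, on both screws, it carries its share; much more lifts the front fixed foot.
- yellow_driver: Bystander: screwdriver with yellow handle, 160 mm long, lying left of the plate; origin under its middle.
- small_box: Bystander: brown carton, 47 x 62 x 36 mm, right of the plate; origin under its middle.
- spool: Bystander: blue spool, 64 mm across, 39 mm high, near the plate's front right corner; origin under its middle.

How it is judged:
At the end, for the whole second after the job is handed in: Each of the five rubber feet stands on its support with more than 1 N, the plate is at rest and within 20 mm of where it stood (contact force between each of foot_front, foot_rear_left, foot_rear_right, foot_left, foot_right and anything else above 1 N and angular speed of test_plate below 0.05 rad/s and linear speed of test_plate below 0.01 m/s and distance of test_plate from where it was at the start of the episode below 0.02 m); the robot touches nothing.
It fails at once if a rubber foot is pressed with more than 20 N (contact force between any of foot_front, foot_rear_left, foot_rear_right, foot_left, foot_right and anything else above 20 N).
It fails at once if the plate is pushed more than 25 mm from its place (distance of test_plate from where it was at the start of the episode above 0.025 m).
It fails at once if the yellow-handled screwdriver is moved more than 20 mm (distance of yellow_driver from where it was at the start of the episode above 0.02 m).
It fails at once if the brown carton is moved more than 20 mm (distance of small_box from where it was at the start of the episode above 0.02 m).
It fails at once if the blue spool is moved more than 20 mm (distance of spool from where it was at the start of the episode above 0.02 m).
It also fails if it takes over 72 s, if anything falls off the work surface, if the arm or the gripper's body presses on something with over 40 N, if the wrist force passes 120 N, or if a joint passes its speed limit or range.

## Working session

There is one attempt and no reset: what is moved stays moved. The work goes in short steps, Python scripts to look and compute and a tool call to move; the robot and the scene stay as the last step left them, time stands still between calls to the robot, and variables do not carry over. Pictures are saved under pics/ and viewed, about 8 in all and at most 12, crops included, and the job is handed in when it is done.

Besides the shell and the picture viewer there is one more tool, called after "Call:" as name([rows], argument=value, ...), one row to a line, values as JSON. send_rows: Moves the arm, as the interface text tells. Its arguments: {"type":"object","properties":{"moves":{"type":"array","items":{"type":"array"}}},"required":["moves"]}

```bash
mkdir -p pics; ls
python3 - <<'E'
from workcell import readout, camera, get_calibration, bot
import cv2
o=readout.get_obs()
for k,v in o.items(): print(k,v)
print([a for a in dir(bot) if a[0]!='_'])
a=camera("top");b=camera("scene")
cv2.imwrite("pics/top.png",a[:,:,::-1]);cv2.imwrite("pics/scene.png",b[:,:,::-1])
for n in("top","scene"):print(get_calibration(n))
E
```

```text
pics
clock 0.0
joint_pos [1.17797033e+00 2.41428394e-01 3.71386136e-03 1.33523817e+00
 7.93136722e-06 1.57079113e+00]
joint_vel [-1.02277785e-04  1.85956156e-04 -1.00504279e-03 -6.48551663e-05
 -6.35564325e-04 -2.23976448e-03]
tau [ 1.40399770e-03 -3.72315502e+01  2.52408671e+01  1.69319159e-02
  1.97235909e-04  3.13477628e-06]
eef_pos [0.19120856 0.46145742 0.30300117]
tool_rot [ 1.95149902e-01  9.80772835e-01 -1.05668477e-03 -2.14303662e-04]
ft_force [ 0.32360474  0.32025137 -0.14041889]
ft_torque [-0.02534264 -0.01875861  0.00104111]
grip_width 0.08525848070807528
['Unreachable', 'tips_ahead']
{'fx': 483.7944800816588, 'fy': 483.7944800816588, 'cx': 248.97746969856195, 'cy': 181.81280279902268, 'R': array([[ 0.0280225 , -0.99914923,  0.03025812],
       [-0.98729606, -0.03240081, -0.15555283],
       [ 0.15640087, -0.02551474, -0.98736405]]), 't': array([-0.04420723,  0.51616942,  1.06409348])}
{'fx': 354.9215629828169, 'fy': 354.9215629828169, 'cx': 253.8155352302617, 'cy': 192.71699357101298, 'R': array([[ 0.84060149, -0.54164812,  0.00254067],
       [-0.4078002 , -0.63595174, -0.65518271],
       [ 0.35649422,  0.54971148, -0.75546619]]), 't': array([-0.43138981,  0.25059368,  0.77705597])}
```

View pics/top.png

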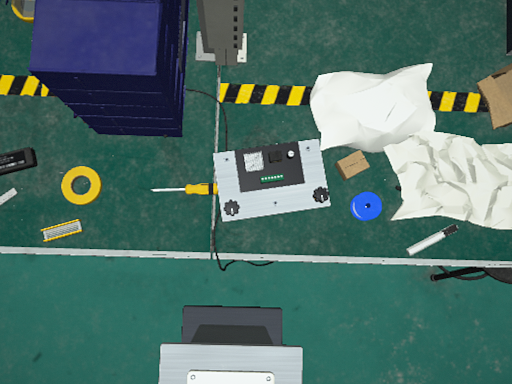

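View pics/scene.png

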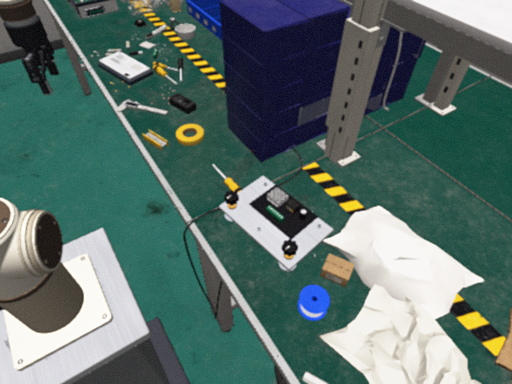

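The top view shows the plate, with the left knob near (232,208) and the right knob near (321,195). The driver is at about (190,189), the carton at (352,165) and the spool at (366,206). I'll measure the knobs more precisely next.

```bash
cat > h.py <<'E'
import numpy as np, cv2
from workcell import readout, camera, get_calibration, order, bot
from scipy.spatial.transform import Rotation as Ro
def ray(c,u,v,z):
    d=c['R'].T@np.array([(u-c['cx'])/c['fx'],(v-c['cy'])/c['fy'],1]);o=-c['R'].T@c['t']
    return o+d*(z-o[2])/d[2]
def blob(im,u,v,r=14,th=75):
    g=im.max(2)[v-r:v+r+1,u-r:u+r+1]
    n,l,s,c=cv2.connectedComponentsWithStats((g<th).astype('uint8'))
    k=1+s[1:,4].argmax(); x,y,w,h,A=s[k]
    return (x+(w-1)/2+u-r,y+(h-1)/2+v-r),(c[k]+[u-r,v-r]).round(1),(w,h,A)
def st():
    o=readout.get_obs();R=Ro.from_quat(o['tool_rot']).as_matrix()
    print(o['clock'],'p',o['eef_pos'].round(4),'x',R[:,0].round(3),'y',R[:,1].round(3),'z',R[:,2].round(3),'F',o['ft_force'].round(2),'M',o['ft_torque'].round(3),'g',o['grip_width'],'q',o['joint_pos'].round(3))
    return o,R
E
python3 - <<'E'
from h import *
a=cv2.imread("pics/top.png");c=get_calibration("top")
for n,u,v in(("L",232,208),("R",321,195)):
    b=blob(a,u,v);print(n,b,ray(c,*b[0],.08).round(4),ray(c,*b[1],.08).round(4))
# plate corners approx
for u,v in((214,153),(322,139),(330,206),(222,221)):print(ray(c,u,v,.04).round(3))
big=cv2.resize(a[125:235,140:395],None,fx=3.1,fy=3.1,interpolation=cv2.INTER_CUBIC);cv2.imwrite("pics/c1.png",big)
st()
E
```

```text
L ((np.float64(232.0), np.float64(207.5)), array([233.9, 206.2]), (np.int32(13), np.int32(16), np.int32(38))) [0.4532 0.008  0.08  ] [0.4561 0.0039 0.08  ]
R ((np.float64(321.0), np.float64(194.5)), array([320.6, 194.1]), (np.int32(17), np.int32(16), np.int32(140))) [ 0.488 -0.187  0.08 ] [ 0.4889 -0.1861  0.08  ]
[0.582 0.054 0.04 ]
[ 0.624 -0.196  0.04 ]
[ 0.468 -0.215  0.04 ]
[0.426 0.03  0.04 ]
0.1 p [0.1912 0.4615 0.3031] x [-0.924  0.383  0.   ] y [ 0.383  0.924 -0.002] z [-0.001 -0.002 -1.   ] F [0.31 0.95 0.07] M [-0.018 -0.012 -0.001] g 0.08533503852394489 q [1.178 0.241 0.004 1.335 0.    1.571]
```

View pics/c1.png

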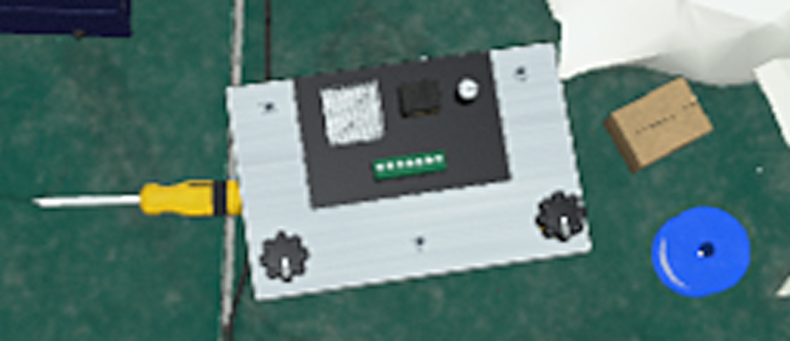

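```bash
cat >> h.py <<'E'
def to(x,y,z,ang):
    "print shift (mm) and turn to TCP x,y,z, tool y at world angle ang, tool down"
    o,R=st()
    Rt=np.array([[np.sin(ang),np.cos(ang),0],[-np.cos(ang),np.sin(ang),0],[0,0,-1]])
    if np.linalg.det(Rt)<0: Rt[:,0]*=-1
    print('shift',(R.T@(np.array([x,y,z])-o['eef_pos'])*1e3).round(1),'turn',Ro.from_matrix(R.T@Rt).as_rotvec().round(4))
E
python3 -c "
from h import *
to(.452,.008,.23,1.69)"
```

```text
0.1 p [0.1912 0.4615 0.3031] x [-0.924  0.383  0.   ] y [ 0.383  0.924 -0.002] z [-0.001 -0.002 -1.   ] F [0.31 0.95 0.07] M [-0.018 -0.012 -0.001] g 0.08533503852394489 q [1.178 0.241 0.004 1.335 0.    1.571]
shift [-414.5 -319.    73.7] turn [-1.90e-03 -5.00e-04 -5.12e-01]
```

Call:
send_rows([
  [[-414.5, -319, 73.7], [-0.002, 0, -0.512], 85],
  [[-414.5, -319, 73.7], [-0.002, 0, -0.512], 85],
  [[-414.5, -319, 73.7], [-0.002, 0, -0.512], 85],
  [[-414.5, -319, 73.7], [-0.002, 0, -0.512], 85],
  [[-414.5, -319, 73.7], [-0.002, 0, -0.512], 85],
  [[-414.5, -319, 73.7], [-0.002, 0, -0.512], 85],
  [[-414.5, -319, 73.7], [-0.002, 0, -0.512], 85],
  [[-414.5, -319, 73.7], [-0.002, 0, -0.512], 85],
  [[-414.5, -319, 73.7], [-0.002, 0, -0.512], 85],
  [[-414.5, -319, 73.7], [-0.002, 0, -0.512], 85],
  [[-414.5, -319, 73.7], [-0.002, 0, -0.512], 85],
  [[-414.5, -319, 73.7], [-0.002, 0, -0.512], 85],
])

```text
clock: 1.1
eef_pos: [0.4303, 0.0444, 0.2358]
tool_rot: [-0.059, 0.998, 0.0, -0.0]
ft_force: [0.6, 0.5, -0.1]
grip_width: 0.085
```

Call:
send_rows([
  [[0, 0, 0], [0, 0, 0], 85],
])

```text
clock: 1.18
eef_pos: [0.4326, 0.0391, 0.2347]
tool_rot: [-0.055, 0.998, -0.001, -0.0]
ft_force: [0.1, 0.4, 0.2]
grip_width: 0.0851
```

```bash
python3 -c "
from h import *
to(.452,.008,.2,1.69)
c=get_calibration('wrist');a=camera('wrist');cv2.imwrite('pics/w1.png',a[:,:,::-1])
print(c)
for X in ((.452,.008,.082),(.487,-.187,.082)):
    v=c['R']@np.array(X)+c['t'];print(v[0]/v[2]*c['fx']+c['cx'],v[1]/v[2]*c['fy']+c['cy'])
"
```

```text
1.1833 p [0.4326 0.0391 0.2347] x [-0.994 -0.11   0.   ] y [-0.11   0.994 -0.002] z [-0.    -0.002 -1.   ] F [0.09 0.39 0.18] M [ 0.026  0.008 -0.007] g 0.08510321991662712 q [ 0.091  0.158 -0.286  1.127 -0.002 -0.019]
shift [-15.8 -32.9  34.8] turn [-0.0022 -0.0004 -0.0088]
{'fx': 282.99364437046506, 'fy': 282.99364437046506, 'cx': 257.11862422620675, 'cy': 195.54668800260254, 'R': array([[-1.10797796e-01,  9.93842689e-01, -7.46861195e-04],
       [ 9.53099949e-01,  1.06468527e-01,  2.83310677e-01],
       [ 2.81645762e-01,  3.06783652e-02, -9.59027895e-01]]), 't': array([ 0.00895862, -0.4352989 ,  0.19009108])}
217.76892960902723 218.73735134966464
-11.932827131575266 233.04525425937695
```

View pics/w1.png

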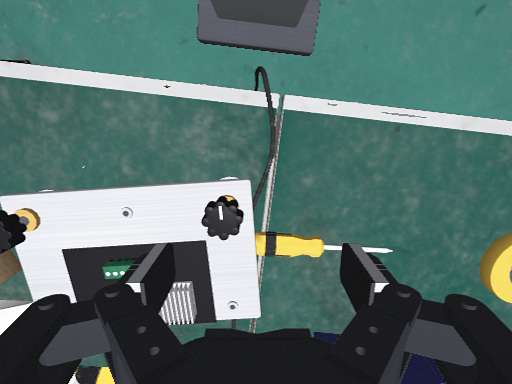

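```bash
python3 -c "
from h import *
a=cv2.imread('pics/w1.png');c=get_calibration('wrist')
b=blob(a,222,217,26,80);print(b,ray(c,*b[0],.082),ray(c,*b[1],.082))
for r in a[195:240:3,198:248:2].max(2): print(' '.join('%3d'%x for x in r))
"
```

```text
((np.float64(222.0), np.float64(217.5)), array([222.2, 218.3]), (np.int32(41), np.int32(44), np.int32(1117))) [0.44874182 0.01376725 0.082     ] [0.44944139 0.01399076 0.082     ]
246 246 246 246 246 246 245 245 245 245 247 255 202 167 109 147 196 234 244 243 243 242 243 242 243
244 243 243 243 244 244 244 245 245 251 122  14  13  19  89 245 243 232 145 255 246 245 245 246 245
244 244 244 245 246 245 127  44 162 104  15  27  18  23  17  69  31  14  17  15 255 245 245 245 245
243 243 244 245 235  10  18  21  17  55  70  88  98  64  16  19  18  17  12  20 176 241 238 239 241
242 242 241 238  23  62  75  30  45  48 135 255  45  77  84  43  86 104 101  36 211 249 245 245 244
244 244 246 170  53  65  79  79  68  68  96 255  67  74  78  73  66  64  66  55  14  32 218 248 246
245 245 248 240  48  53  58  64  63  65  51 255 175  69  72  76  77  76  56  22  19  24   8 231 241
241 241 242   7  41  58  58  59  62  61  54 255 243  66  71  70  70  70  74  71  86  47   1 252 243
240 247  29  70  85  56  55  58  58  60  56 179 190  64  65  66  66  67  68  66  81  77  88 247 241
241 228  38  54  61  65  56  56  57  58  56  59  58  60  64  63  61  63  64  60  56  43 191 248 246
245 246 232  35  44  49  54  52  55  59  58  57  57  60  59  59  59  61  61  53  12 190 247 245 245
245 245 245 247 254  73  53  51  53  55  56  56  57  56  56  58  57  65  75  94  26 233 244 244 244
242 242 243 244 234  39  57  62  69  53  53  52  55  54  57  55  54  53  59  59  58 251 245 245 244
244 243 242 243 246 121  43  54  49  41  47  55  68  83  70  41 139  29  34  56 254 246 245 246 246
242 243 243 242 242 244 248 251 247 244 232  35  54  53  48 182 245 243 243 242 242 241 242 241 241
```

The wrist view shows the left knob at about (221,219), 3 px from the prediction. I'll move over it and re-measure once settled.

Call:
send_rows([
  [[-17, -31, 14], [0, 0, -0.009], 85],
  [[-17, -31, 14], [0, 0, -0.009], 85],
  [[-17, -31, 14], [0, 0, -0.009], 85],
  [[-17, -31, 14], [0, 0, -0.009], 85],
  [[-17, -31, 14], [0, 0, -0.009], 85],
  [[-17, -31, 14], [0, 0, -0.009], 85],
])

```text
clock: 1.73
eef_pos: [0.451, 0.0133, 0.2212]
tool_rot: [-0.061, 0.998, -0.0, -0.001]
ft_force: [-0.3, -0.1, -0.2]
grip_width: 0.085
```

```bash
python3 -c "
from h import *
to(.453,.0095,.13,1.69)
c=get_calibration('wrist');a=camera('wrist');cv2.imwrite('pics/w2.png',a[:,:,::-1])
for X in ((.453,.0095,.082),(.453,.0095,.064),(.487,-.187,.082)):
    v=c['R']@np.array(X)+c['t'];u=(v[0]/v[2]*c['fx']+c['cx'],v[1]/v[2]*c['fy']+c['cy']);print(u)
    if X[2]>.08 and u[0]>0: b=blob(a,int(u[0]),int(u[1]),35,90);print(b,ray(c,*b[0],.079))
st()
"
```

```text
bash:   642 Segmentation fault         python3 -c "
from h import *
to(.453,.0095,.13,1.69)
c=get_calibration('wrist');a=camera('wrist');cv2.imwrite('pics/w2.png',a[:,:,::-1])
for X in ((.453,.0095,.082),(.453,.0095,.064),(.487,-.187,.082)):
    v=c['R']@np.array(X)+c['t'];u=(v[0]/v[2]*c['fx']+c['cx'],v[1]/v[2]*c['fy']+c['cy']);print(u)
    if X[2]>.08 and u[0]>0: b=blob(a,int(u[0]),int(u[1]),35,90);print(b,ray(c,*b[0],.079))
st()
"
```

View pics/w2.png

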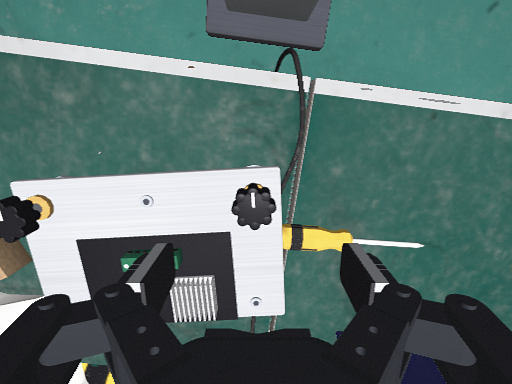

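Run:
```python
from h import *
o,R=st()
c=get_calibration('wrist')
for X in ((.453,.0095,.082),(.453,.0095,.064)):
    v=c['R']@np.array(X)+c['t'];print((v[0]/v[2]*c['fx']+c['cx'],v[1]/v[2]*c['fy']+c['cy']))
print(ray(c,253.5,207,.082))
g=cv2.imread('pics/w2.png').max(2)<90
w=g[180:235,228:280];print(np.where(w.sum(1)>3)[0][[0,-1]]+180,np.where(w.sum(0)>3)[0][[0,-1]]+228)
```

```text
1.7833 p [0.4512 0.0132 0.2212] x [-0.992 -0.122  0.002] y [-0.122  0.992 -0.   ] z [-0.002 -0.    -1.   ] F [ 0.28  0.15 -0.03] M [-0.048  0.035 -0.018] g 0.08516267561251908 q [ 0.029  0.203 -0.268  1.102 -0.    -0.093]
(np.float64(251.46226061429797), np.float64(207.92188595347312))
(np.float64(251.83994648897996), np.float64(201.02062135045065))
[0.45204664 0.01099509 0.082     ]
[183 229] [232 275]
```

Call:
send_rows([
  [[-0.4, -3.3, 35], [0, 0, 0], 85],
  [[-0.4, -3.3, 70], [0, 0, 0], 85],
  [[-0.4, -3.3, 90], [0, 0, 0], 85],
  [[-0.4, -3.3, 98], [0, 0, 0], 85],
  [[-0.4, -3.3, 98], [0, 0, 0], 70],
  [[-0.4, -3.3, 98], [0, 0, 0], 55],
  [[-0.4, -3.3, 98], [0, 0, 0], 50],
])

```text
clock: 2.37
eef_pos: [0.4531, 0.0102, 0.1248]
tool_rot: [-0.062, 0.998, -0.0, 0.001]
ft_force: [1.0, 0.2, 0.6]
grip_width: 0.0513
```

Run:
```python
from h import *
to(.452,.010,.123,1.69)
```

```text
2.3667 p [0.4531 0.0102 0.1248] x [-0.992 -0.123 -0.002] y [-0.123  0.992 -0.   ] z [ 0.002 -0.    -1.   ] F [1.01 0.24 0.56] M [ 0.002 -0.022 -0.041] g 0.05126596854324142 q [ 0.023  0.316 -0.405  0.848 -0.    -0.101]
shift [ 1.1 -0.1  1.8] turn [-0.0003  0.0015  0.004 ]
```

Now I'll close on the knob, with several rows to let the fingers settle.

Call:
send_rows([
  [[0.5, 0, 1.5], [0, 0, 0], 40],
  [[0.5, 0, 1.5], [0, 0, 0], 36],
  [[0.5, 0, 1.5], [0, 0, 0], 34],
  [[0.5, 0, 1.5], [0, 0, 0], 30],
  [[0.5, 0, 1.5], [0, 0, 0], 25],
  [[0.5, 0, 1.5], [0, 0, 0], 25],
])

```text
clock: 2.87
eef_pos: [0.4534, 0.0105, 0.1241]
tool_rot: [-0.062, 0.998, 0.0, 0.002]
ft_force: [0.7, 3.1, 5.5]
grip_width: 0.034
```

Run:
```python
from h import *
st();a=camera('wrist');cv2.imwrite('pics/w3.png',a[:,:,::-1]);st()
```

```text
2.8667 p [0.4534 0.0105 0.1241] x [-0.992 -0.123 -0.004] y [-0.123  0.992  0.   ] z [ 0.004  0.001 -1.   ] F [0.72 3.1  5.47] M [ 0.539 -0.14   0.001] g 0.033962192639603275 q [ 0.023  0.317 -0.407  0.844  0.001 -0.101]
2.9167 p [0.4534 0.0105 0.124 ] x [-0.992 -0.123 -0.004] y [-0.123  0.992  0.   ] z [ 0.004  0.001 -1.   ] F [1.03 2.62 5.62] M [ 0.509 -0.157 -0.05 ] g 0.03416500087867129 q [ 0.023  0.317 -0.407  0.844  0.001 -0.101]
```

View pics/w3.png

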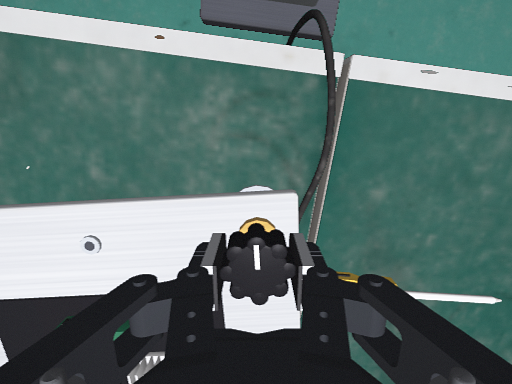

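The wrist view shows the knob held centrally between the pads at (258,268), with an opening of 34 mm. The pads swing forward as they close, which pushed down about 5.5 N, so I'll lift to relieve that.

Call:
send_rows([
  [[0, 0, -1.4], [0, 0, 0], 25],
  [[0, 0, -1.4], [0, 0, 0], 25],
  [[0, 0, -1.4], [0, 0, 0], 25],
])

```text
clock: 3.17
eef_pos: [0.4537, 0.0104, 0.1252]
tool_rot: [-0.062, 0.998, 0.0, 0.002]
ft_force: [2.6, 1.8, -1.2]
grip_width: 0.0344
```

```bash
python3 -c "
from h import *
st()"
```

```text
3.1667 p [0.4537 0.0104 0.1252] x [-0.992 -0.123 -0.004] y [-0.123  0.992  0.   ] z [ 0.004  0.001 -1.   ] F [ 2.65  1.79 -1.19] M [ 0.4   -0.588  0.005] g 0.0343766069699849 q [ 0.023  0.315 -0.405  0.846  0.001 -0.101]
```

Call:
send_rows([
  [[0, 0, 0.2], [0, 0, 0.08], 25],
  [[0, 0, 0.5], [0, 0, 0.16], 25],
  [[0, 0, 0.7], [0, 0, 0.24], 25],
  [[0, 0, 1.0], [0, 0, 0.32], 25],
  [[0, 0, 1.2], [0, 0, 0.4], 25],
  [[0, 0, 1.2], [0, 0, 0.4], 25],
  [[0, 0, 1.2], [0, 0, 0.4], 25],
])

```text
clock: 3.75
eef_pos: [0.4537, 0.01, 0.1239]
tool_rot: [0.137, 0.991, 0.0, 0.002]
ft_force: [1.6, 0.0, 0.5]
grip_width: 0.034
```

```bash
python3 -c "
from h import *
st()"
```

```text
3.75 p [0.4537 0.01   0.1239] x [-0.962  0.272 -0.004] y [0.272 0.962 0.001] z [ 0.004 -0.    -1.   ] F [1.56 0.01 0.54] M [-0.071 -0.395 -0.082] g 0.03401343124499688 q [ 0.022  0.317 -0.407  0.843 -0.     0.297]
```

Call:
send_rows([
  [[0, 0, 0.2], [0, 0, 0.07], 25],
  [[0, 0, 0.4], [0, 0, 0.14], 25],
  [[0, 0, 0.6], [0, 0, 0.2], 25],
  [[0, 0, 0.6], [0, 0, 0.2], 25],
  [[0, 0, 0.6], [0, 0, 0.2], 25],
])

```text
clock: 4.17
eef_pos: [0.4536, 0.0098, 0.1232]
tool_rot: [0.234, 0.972, 0.0, 0.002]
ft_force: [1.6, -0.6, 0.6]
grip_width: 0.0343
```

Call:
send_rows([
  [[0, 0, 0.2], [0, 0, 0.07], 25],
  [[0, 0, 0.4], [0, 0, 0.14], 25],
  [[0, 0, 0.6], [0, 0, 0.2], 25],
  [[0, 0, 0.6], [0, 0, 0.2], 25],
  [[0, 0, 0.6], [0, 0, 0.2], 25],
])

```text
clock: 4.58
eef_pos: [0.4535, 0.0096, 0.1226]
tool_rot: [0.329, 0.944, -0.0, 0.002]
ft_force: [1.1, -0.7, 0.9]
grip_width: 0.0344
```

```bash
python3 -c "
from h import *
st()"
```

```text
4.5833 p [0.4535 0.0096 0.1226] x [-0.784  0.621 -0.004] y [0.621 0.784 0.001] z [ 0.004 -0.001 -1.   ] F [ 1.12 -0.74  0.89] M [-0.151 -0.247  0.011] g 0.03444008713922453 q [ 0.022  0.319 -0.408  0.84  -0.001  0.692]
```

Call:
send_rows([
  [[0, 0, 0.2], [0, 0, 0.07], 25],
  [[0, 0, 0.4], [0, 0, 0.14], 25],
  [[0, 0, 0.55], [0, 0, 0.2], 25],
  [[0, 0, 0.55], [0, 0, 0.2], 25],
  [[0, 0, 0.55], [0, 0, 0.2], 25],
])

```text
clock: 5.0
eef_pos: [0.4534, 0.0095, 0.122]
tool_rot: [0.42, 0.907, -0.0, 0.002]
ft_force: [1.3, -0.5, 0.3]
grip_width: 0.0346
```

Call:
send_rows([
  [[0, 0, 0.2], [0, 0, 0.07], 25],
  [[0, 0, 0.4], [0, 0, 0.14], 25],
  [[0, 0, 0.55], [0, 0, 0.2], 25],
  [[0, 0, 0.55], [0, 0, 0.2], 25],
  [[0, 0, 0.55], [0, 0, 0.2], 25],
])

```text
clock: 5.42
eef_pos: [0.4532, 0.0093, 0.1214]
tool_rot: [0.507, 0.862, -0.0, 0.002]
ft_force: [0.7, -2.3, 0.7]
grip_width: 0.0346
```

```bash
python3 -c "
from h import *
st()"
```

```text
5.4167 p [0.4532 0.0093 0.1214] x [-0.485  0.875 -0.003] y [0.875 0.485 0.001] z [ 0.003 -0.002 -1.   ] F [ 0.65 -2.25  0.73] M [-0.265 -0.181 -0.03 ] g 0.03463966908291262 q [ 0.022  0.321 -0.41   0.838 -0.002  1.086]
```

Call:
send_rows([
  [[0, 0, 0.2], [0, 0, 0.07], 25],
  [[0, 0, 0.4], [0, 0, 0.14], 25],
  [[0, 0, 0.55], [0, 0, 0.2], 25],
  [[0, 0, 0.55], [0, 0, 0.2], 25],
  [[0, 0, 0.55], [0, 0, 0.2], 25],
])

```text
clock: 5.83
eef_pos: [0.453, 0.0092, 0.1208]
tool_rot: [0.59, 0.808, -0.0, 0.002]
ft_force: [0.2, -2.0, 1.6]
grip_width: 0.0344
```

Call:
send_rows([
  [[0, 0, 0.2], [0, 0, 0.07], 25],
  [[0, 0, 0.4], [0, 0, 0.14], 25],
  [[0, 0, 0.55], [0, 0, 0.2], 25],
  [[0, 0, 0.55], [0, 0, 0.2], 25],
  [[0, 0, 0.55], [0, 0, 0.2], 25],
])

```text
clock: 6.25
eef_pos: [0.4527, 0.0092, 0.1202]
tool_rot: [0.666, 0.746, -0.0, 0.001]
ft_force: [0.3, -2.0, 1.0]
grip_width: 0.0342
```

```bash
python3 -c "
from h import *
st()"
```

```text
6.25 p [0.4527 0.0092 0.1202] x [-0.112  0.994 -0.003] y [0.994 0.112 0.001] z [ 0.002 -0.002 -1.   ] F [ 0.29 -1.96  0.96] M [-0.295 -0.087 -0.024] g 0.03421364004003949 q [ 0.021  0.322 -0.412  0.836 -0.003  1.48 ]
```

Call:
send_rows([
  [[0, 0, 0.2], [0, 0, 0.07], 25],
  [[0, 0, 0.4], [0, 0, 0.14], 25],
  [[0, 0, 0.55], [0, 0, 0.2], 25],
  [[0, 0, 0.55], [0, 0, 0.2], 25],
  [[0, 0, 0.55], [0, 0, 0.2], 25],
])

```text
clock: 6.67
eef_pos: [0.4524, 0.0091, 0.1197]
tool_rot: [0.736, 0.676, -0.0, 0.001]
ft_force: [-1.4, -2.0, 2.7]
grip_width: 0.0346
```

Call:
send_rows([
  [[0, 0, 0.2], [0, 0, 0.07], 25],
  [[0, 0, 0.4], [0, 0, 0.14], 25],
  [[0, 0, 0.55], [0, 0, 0.2], 25],
  [[0, 0, 0.55], [0, 0, 0.2], 25],
  [[0, 0, 0.55], [0, 0, 0.2], 25],
])

```text
clock: 7.08
eef_pos: [0.4522, 0.0091, 0.1192]
tool_rot: [0.799, 0.601, -0.0, 0.001]
ft_force: [-1.6, -1.4, 3.5]
grip_width: 0.0342
```

```bash
python3 -c "
from h import *
st()"
```

```text
7.0833 p [0.4522 0.0091 0.1192] x [ 0.278  0.961 -0.002] y [ 0.961 -0.278  0.001] z [ 0.001 -0.002 -1.   ] F [-1.6  -1.37  3.49] M [-0.217  0.285 -0.02 ] g 0.03422934905685158 q [ 0.021  0.323 -0.413  0.834 -0.002  1.874]
```

Call:
send_rows([
  [[0, 0, 0.2], [0, 0, 0.07], 25],
  [[0, 0, 0.4], [0, 0, 0.14], 25],
  [[0, 0, 0.6], [0, 0, 0.2], 25],
  [[0, 0, 0.6], [0, 0, 0.2], 25],
  [[0, 0, 0.6], [0, 0, 0.2], 25],
])

```text
clock: 7.5
eef_pos: [0.452, 0.0092, 0.1188]
tool_rot: [0.855, 0.519, -0.0, 0.001]
ft_force: [-2.1, -1.3, 5.0]
grip_width: 0.0345
```

Call:
send_rows([
  [[0, 0, 0], [0, 0, 0], 25],
  [[0, 0, 0], [0, 0, 0], 25],
])

```text
clock: 7.67
eef_pos: [0.452, 0.0092, 0.1189]
tool_rot: [0.854, 0.52, -0.0, 0.001]
ft_force: [-1.4, -1.4, 3.6]
grip_width: 0.0343
```

```bash
python3 -c "
from h import *
st()"
```

```text
7.6667 p [0.452  0.0092 0.1189] x [ 0.459  0.888 -0.002] y [ 0.888 -0.459  0.001] z [ 0.    -0.002 -1.   ] F [-1.42 -1.41  3.63] M [-0.261  0.266  0.036] g 0.03432739758445632 q [ 2.10e-02  3.23e-01 -4.14e-01  8.33e-01 -2.00e-03  2.07e+00]
```

Call:
send_rows([
  [[0, 0, 0], [0, 0, 0.06], 25],
  [[0, 0, -0.1], [0, 0, 0.13], 25],
  [[0, 0, -0.2], [0, 0, 0.13], 25],
  [[0, 0, -0.3], [0, 0, 0.13], 25],
  [[0, 0, -0.3], [0, 0, 0.13], 25],
])

```text
clock: 8.08
eef_pos: [0.4518, 0.0092, 0.119]
tool_rot: [0.886, 0.464, -0.0, 0.001]
ft_force: [-0.0, -1.1, 1.0]
grip_width: 0.0345
```

```bash
python3 -c "
from h import *
st()"
```

```text
8.0833 p [0.4518 0.0092 0.119 ] x [ 0.569  0.822 -0.002] y [ 0.822 -0.569  0.001] z [ 0.    -0.002 -1.   ] F [-0.04 -1.12  0.99] M [-0.144  0.235 -0.019] g 0.03451694133227249 q [ 2.100e-02  3.230e-01 -4.140e-01  8.340e-01 -2.000e-03  2.198e+00]
```

Call:
send_rows([
  [[0, 0, 0], [0, 0, 0], 45],
  [[0, 0, 0], [0, 0, 0], 65],
  [[0, 0, 0], [0, 0, 0], 70],
  [[0, 0, 0], [0, 0, 0], 70],
  [[0, 0, -20], [0, 0, 0], 70],
  [[0, 0, -55], [0, 0, 0], 70],
  [[0, 0, -80], [0, 0, 0], 75],
  [[0, 0, -80], [0, 0, 0], 85],
  [[0, 0, -80], [0, 0, 0], 85],
])

```text
clock: 8.83
eef_pos: [0.4531, 0.0095, 0.2006]
tool_rot: [0.886, 0.464, 0.002, 0.002]
ft_force: [-0.4, 0.5, -1.6]
grip_width: 0.0849
```

```bash
python3 -c "
from h import *
to(.487,-.187,.2,1.3)"
```

```text
8.8333 p [0.4531 0.0095 0.2006] x [0.569 0.823 0.001] y [ 0.823 -0.569  0.005] z [ 0.004 -0.002 -1.   ] F [-0.37  0.48 -1.59] M [0.003 0.073 0.005] g 0.08491758313511202 q [ 2.200e-02  2.230e-01 -3.020e-01  1.042e+00 -2.000e-03  2.198e+00]
shift [-142.4  139.7    1. ] turn [ 0.0041  0.0036 -1.9049]
```

Call:
send_rows([
  [[-142.4, 139.7, 0], [0.004, 0.004, -1.905], 85],
  [[-142.4, 139.7, 0], [0.004, 0.004, -1.905], 85],
  [[-142.4, 139.7, 0], [0.004, 0.004, -1.905], 85],
  [[-142.4, 139.7, 0], [0.004, 0.004, -1.905], 85],
  [[-142.4, 139.7, 0], [0.004, 0.004, -1.905], 85],
  [[-142.4, 139.7, 0], [0.004, 0.004, -1.905], 85],
  [[-142.4, 139.7, 0], [0.004, 0.004, -1.905], 85],
  [[-142.4, 139.7, 0], [0.004, 0.004, -1.905], 85],
  [[-142.4, 139.7, 0], [0.004, 0.004, -1.905], 85],
  [[-142.4, 139.7, 0], [0.004, 0.004, -1.905], 85],
  [[-142.4, 139.7, 0], [0.004, 0.004, -1.905], 85],
  [[-142.4, 139.7, 0], [0.004, 0.004, -1.905], 85],
])

```text
clock: 9.83
eef_pos: [0.486, -0.1868, 0.1991]
tool_rot: [0.362, 0.932, 0.0, -0.001]
ft_force: [0.2, -0.3, -0.2]
grip_width: 0.085
```

```bash
python3 -c "
from h import *
to(.487,-.187,.2212,1.3)"
```

```text
9.8333 p [ 0.486  -0.1868  0.1991] x [-0.738  0.675  0.003] y [ 0.675  0.738 -0.001] z [-0.003  0.001 -1.   ] F [ 0.16 -0.27 -0.22] M [-0.027  0.026  0.012] g 0.08502340878758714 q [-0.367  0.352 -0.124  1.098  0.     0.374]
shift [ -0.8   0.5 -22.1] turn [-3.000e-04 -3.000e-03 -4.702e-01]
```

Call:
send_rows([
  [[-0.8, 0.5, -22], [0, -0.003, -0.47], 85],
  [[-0.8, 0.5, -22], [0, -0.003, -0.47], 85],
  [[-0.8, 0.5, -22], [0, -0.003, -0.47], 85],
  [[-0.8, 0.5, -22], [0, -0.003, -0.47], 85],
  [[-0.8, 0.5, -22], [0, -0.003, -0.47], 85],
  [[-0.8, 0.5, -22], [0, -0.003, -0.47], 85],
])

```text
clock: 10.33
eef_pos: [0.4864, -0.1866, 0.2197]
tool_rot: [0.136, 0.991, 0.0, -0.001]
ft_force: [-0.2, -0.0, -0.4]
grip_width: 0.0848
```

Run:
```python
from h import *
to(.487,-.187,.1235,1.3)
c=get_calibration('wrist');a=camera('wrist');cv2.imwrite('pics/w4.png',a[:,:,::-1])
for X in ((.487,-.187,.082),(.487,-.187,.064)):
    v=c['R']@np.array(X)+c['t'];u=(v[0]/v[2]*c['fx']+c['cx'],v[1]/v[2]*c['fy']+c['cy']);print(u)
    x,y=int(u[0]),int(u[1])
    w=a.max(2)[y-28:y+28,x-28:x+28]<90
    if X[2]>.08: print(np.where(w.sum(1)>3)[0][[0,-1]]+y-28,np.where(w.sum(0)>3)[0][[0,-1]]+x-28)
```

```text
10.3333 p [ 0.4864 -0.1866  0.2197] x [-0.963  0.27   0.003] y [0.27  0.963 0.   ] z [-0.003  0.001 -1.   ] F [-0.15 -0.01 -0.43] M [0.002 0.008 0.019] g 0.08478024141052959 q [-0.366  0.335 -0.091  1.147 -0.    -0.093]
shift [-1.  -0.2 96.2] turn [ 0.     -0.0027 -0.0027]
(np.float64(255.55036170608022), np.float64(208.3726713679388))
[186 230] [237 278]
(np.float64(255.63226091878263), np.float64(201.42776377154883))
```

View pics/w4.png

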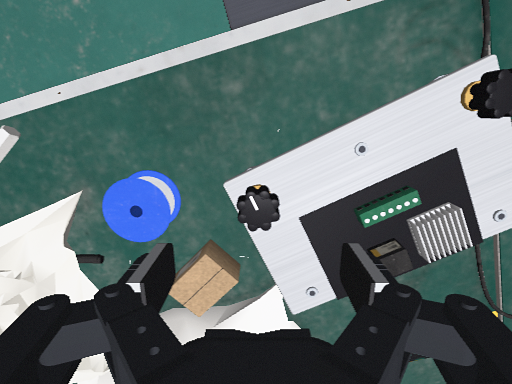

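The wrist view shows the right knob at (258,208), against a predicted (255.6,208). The carton and spool are clear of the jaws, so I'll descend.

Call:
send_rows([
  [[-1, 0.8, 35], [0, -0.003, 0], 85],
  [[-1, 0.8, 70], [0, -0.003, 0], 85],
  [[-1, 0.8, 88], [0, -0.003, 0], 85],
  [[-1, 0.8, 95], [0, -0.003, 0], 75],
  [[-1, 0.8, 95], [0, -0.003, 0], 60],
  [[-1, 0.8, 95], [0, -0.003, 0], 50],
  [[-1, 0.8, 95], [0, -0.003, 0], 45],
])

```text
clock: 10.97
eef_pos: [0.4886, -0.1866, 0.1264]
tool_rot: [0.136, 0.991, -0.0, 0.002]
ft_force: [-0.2, -1.1, 0.1]
grip_width: 0.045
```

Call:
send_rows([
  [[0, 0, 0], [0, 0, 0], 40],
  [[0, 0, 0], [0, 0, 0], 36],
  [[0, 0, -0.4], [0, 0, 0], 34],
  [[0, 0, -0.8], [0, 0, 0], 30],
  [[0, 0, -0.8], [0, 0, 0], 25],
  [[0, 0, -0.8], [0, 0, 0], 25],
  [[0, 0, -0.8], [0, 0, 0], 25],
])

```text
clock: 11.55
eef_pos: [0.4896, -0.187, 0.128]
tool_rot: [0.137, 0.991, -0.001, 0.003]
ft_force: [2.1, -1.9, 3.5]
grip_width: 0.0339
```

```bash
python3 -c "
from h import *
st()"
```

```text
11.55 p [ 0.4896 -0.187   0.128 ] x [-0.963  0.271 -0.006] y [ 0.271  0.963 -0.   ] z [ 0.006 -0.002 -1.   ] F [ 2.06 -1.87  3.45] M [-0.026 -0.577  0.03 ] g 0.03392994773364525 q [-0.365  0.428 -0.218  0.918  0.    -0.091]
```

Call:
send_rows([
  [[0, 0, -0.7], [0, 0, 0], 25],
  [[0, 0, -0.7], [0, 0, 0], 25],
  [[0, 0, -0.7], [0, 0, 0], 25],
])

```text
clock: 11.8
eef_pos: [0.4897, -0.1869, 0.1285]
tool_rot: [0.137, 0.991, -0.001, 0.003]
ft_force: [2.9, -1.1, 1.7]
grip_width: 0.0344
```

Call:
send_rows([
  [[0, 0, 0.2], [0, 0, 0.08], 25],
  [[0, 0, 0.5], [0, 0, 0.16], 25],
  [[0, 0, 0.7], [0, 0, 0.24], 25],
  [[0, 0, 1.0], [0, 0, 0.32], 25],
  [[0, 0, 1.1], [0, 0, 0.38], 25],
  [[0, 0, 1.1], [0, 0, 0.38], 25],
  [[0, 0, 1.1], [0, 0, 0.38], 25],
])

```text
clock: 12.38
eef_pos: [0.4894, -0.1875, 0.1273]
tool_rot: [0.321, 0.947, -0.001, 0.003]
ft_force: [1.0, -3.4, 1.6]
grip_width: 0.0346
```

```bash
python3 -c "
from h import *
st()"
```

```text
12.3833 p [ 0.4894 -0.1875  0.1273] x [-0.794  0.607 -0.006] y [0.607 0.794 0.001] z [ 0.005 -0.003 -1.   ] F [ 1.   -3.44  1.64] M [-0.692 -0.206 -0.051] g 0.034603658625364304 q [-0.365  0.429 -0.219  0.917 -0.001  0.288]
```

Call:
send_rows([
  [[0, 0, 0.2], [0, 0, 0.07], 25],
  [[0, 0, 0.4], [0, 0, 0.14], 25],
  [[0, 0, 0.5], [0, 0, 0.2], 25],
  [[0, 0, 0.5], [0, 0, 0.2], 25],
  [[0, 0, 0.5], [0, 0, 0.2], 25],
])

```text
clock: 12.8
eef_pos: [0.4892, -0.1877, 0.1268]
tool_rot: [0.413, 0.911, -0.001, 0.003]
ft_force: [1.0, -2.8, 2.6]
grip_width: 0.0344
```

Call:
send_rows([
  [[0, 0, 0.2], [0, 0, 0.07], 25],
  [[0, 0, 0.4], [0, 0, 0.14], 25],
  [[0, 0, 0.55], [0, 0, 0.2], 25],
  [[0, 0, 0.55], [0, 0, 0.2], 25],
  [[0, 0, 0.55], [0, 0, 0.2], 25],
])

```text
clock: 13.22
eef_pos: [0.489, -0.1879, 0.1264]
tool_rot: [0.5, 0.866, -0.001, 0.003]
ft_force: [-0.3, -3.0, 3.6]
grip_width: 0.0343
```

```bash
python3 -c "
from h import *
st()"
```

```text
13.2167 p [ 0.489  -0.1879  0.1264] x [-0.499  0.866 -0.006] y [0.867 0.499 0.001] z [ 0.004 -0.005 -1.   ] F [-0.33 -3.    3.57] M [-0.679  0.228 -0.046] g 0.03430631745602136 q [-0.366  0.43  -0.22   0.915 -0.003  0.683]
```

Call:
send_rows([
  [[0, 0, 0.1], [0, 0, 0.07], 25],
  [[0, 0, 0.1], [0, 0, 0.14], 25],
  [[0, 0, 0.1], [0, 0, 0.2], 25],
  [[0, 0, 0.1], [0, 0, 0.2], 25],
  [[0, 0, 0.1], [0, 0, 0.2], 25],
])

```text
clock: 13.63
eef_pos: [0.4887, -0.1879, 0.1262]
tool_rot: [0.583, 0.812, -0.001, 0.003]
ft_force: [-0.2, -2.0, 3.2]
grip_width: 0.0343
```

Call:
send_rows([
  [[0, 0, -0.2], [0, 0, 0.03], 25],
  [[0, 0, -0.3], [0, 0, 0.05], 25],
  [[0, 0, -0.3], [0, 0, 0.05], 25],
  [[0, 0, -0.3], [0, 0, 0.05], 25],
])

```text
clock: 13.97
eef_pos: [0.4886, -0.1878, 0.1263]
tool_rot: [0.603, 0.798, -0.001, 0.003]
ft_force: [0.8, -2.9, 0.8]
grip_width: 0.0337
```

```bash
python3 -c "
from h import *
st()"
```

```text
13.9667 p [ 0.4886 -0.1878  0.1263] x [-0.273  0.962 -0.005] y [0.962 0.273 0.002] z [ 0.003 -0.004 -1.   ] F [ 0.8  -2.92  0.77] M [-0.602  0.114  0.042] g 0.033730376565333405 q [-0.366  0.43  -0.22   0.916 -0.003  0.928]
```

Call:
send_rows([
  [[0, 0, 0.3], [0, 0, 0], 25],
  [[0, 0, 0.6], [0, 0, 0], 25],
  [[0, 0, 0.6], [0, 0, 0], 25],
  [[0, 0, 0.6], [0, 0, 0], 25],
  [[0, 0, 0.6], [0, 0, 0], 25],
])

```text
clock: 14.38
eef_pos: [0.4886, -0.1879, 0.126]
tool_rot: [0.603, 0.798, -0.001, 0.003]
ft_force: [0.3, -2.2, 4.4]
grip_width: 0.0342
```

```bash
python3 -c "
from h import *
st()"
```

```text
14.3833 p [ 0.4886 -0.1879  0.126 ] x [-0.273  0.962 -0.005] y [0.962 0.273 0.002] z [ 0.003 -0.005 -1.   ] F [ 0.27 -2.21  4.41] M [-0.645  0.402  0.054] g 0.03420912837482027 q [-0.366  0.43  -0.221  0.915 -0.003  0.928]
```

Call:
send_rows([
  [[0, 0, -0.4], [0, 0, 0], 25],
  [[0, 0, -0.6], [0, 0, 0], 25],
  [[0, 0, -0.6], [0, 0, 0], 25],
  [[0, 0, -0.6], [0, 0, 0], 25],
  [[0, 0, -0.6], [0, 0, 0], 25],
])

```text
clock: 14.8
eef_pos: [0.4885, -0.1878, 0.1263]
tool_rot: [0.603, 0.798, -0.001, 0.003]
ft_force: [1.0, -1.6, 0.2]
grip_width: 0.0338
```

```bash
python3 -c "
from h import *
st()"
```

```text
14.8 p [ 0.4885 -0.1878  0.1263] x [-0.273  0.962 -0.005] y [0.962 0.273 0.002] z [ 0.003 -0.005 -1.   ] F [ 0.96 -1.57  0.24] M [-0.585  0.088  0.007] g 0.03384526094747539 q [-0.366  0.43  -0.22   0.916 -0.003  0.928]
```

The held stiffness is about 12 N/mm, against 4 with the foot free, so the right foot is bearing. I'll let go and retreat.

Call:
send_rows([
  [[0, 0, 0], [0, 0, 0], 45],
  [[0, 0, 0], [0, 0, 0], 65],
  [[0, 0, 0], [0, 0, 0], 70],
  [[0, 0, 0], [0, 0, 0], 70],
  [[0, 0, -20], [0, 0, 0], 70],
  [[0, 0, -55], [0, 0, 0], 70],
  [[0, 0, -95], [0, 0, 0], 75],
  [[0, 0, -120], [0, 0, 0], 85],
  [[0, 0, -120], [0, 0, 0], 85],
  [[0, 0, -120], [0, 0, 0], 85],
  [[0, 0, -120], [0, 0, 0], 85],
])

```text
clock: 15.72
eef_pos: [0.4877, -0.187, 0.2457]
tool_rot: [0.603, 0.798, -0.001, 0.002]
ft_force: [0.0, 0.4, -0.6]
grip_width: 0.0851
```

Run:
```python
from h import *
st();a=camera('top');cv2.imwrite('pics/top2.png',a[:,:,::-1])
b=cv2.imread('pics/top.png');n=a[:,:,::-1]
cv2.imwrite('pics/c2.png',np.vstack([cv2.resize(np.ascontiguousarray(i[125:235,140:395]),None,fx=2.6,fy=2.6,interpolation=cv2.INTER_CUBIC) for i in (b,n)]))
```

```text
15.7167 p [ 0.4877 -0.187   0.2457] x [-0.274  0.962 -0.004] y [0.962 0.274 0.001] z [ 0.002 -0.004 -1.   ] F [ 0.04  0.36 -0.64] M [-0.035  0.028  0.006] g 0.08509355765057153 q [-0.365  0.314 -0.049  1.204 -0.003  0.929]
```

View pics/c2.png

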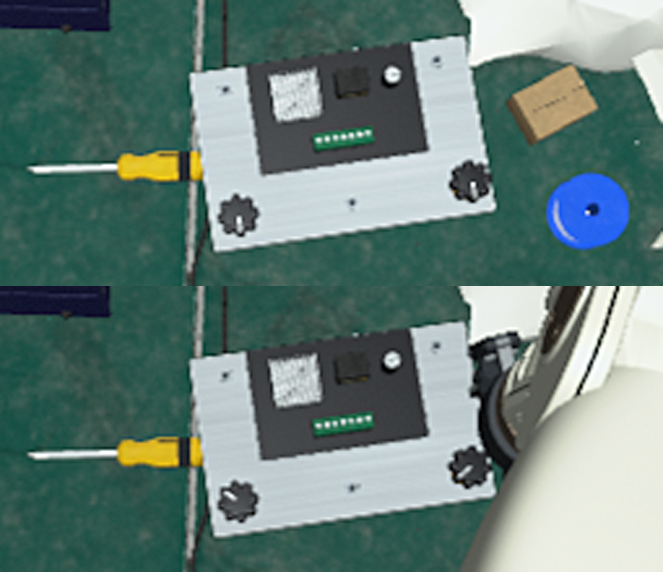

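The plate and driver are where they were. The left pointer turned from 6 to about 10 o'clock and the right to about 8, matching turns of 2.3 and 1.0 rad, so neither knob slipped. Handing in now.

```bash
python3 -c "
from h import *
print(order.job_done())"
```

```text
the job is handed in; nothing more can be done
None
```

I wound both knobs clockwise until their feet bore on the pads, let go and handed the job in at about 16 s. No verdict was reported.

| | Left screw | Right screw |
|---|---|---|
| Turned in total | about 2.30 rad | about 1.02 rad |
| First contact felt after | about 1.85 rad | about 0.65 rad |
| Wound past contact | about 0.45 rad | about 0.35 rad |
| Estimated foot load | about 3 N | about 2.4 N |

The right was wound slightly less because loading the left lifts that corner a little. By the same spring model, the front fixed foot keeps about 5 N and the rear feet about 5 N each.

**Checks that agreed:**
- While held, the right corner's stiffness was about 12 N/mm, against 4 N/mm given for a free corner.
- Both knobs were let go with less than about 1 N of vertical force on the tool.
- The knob pointers in the last top picture match the angles turned.
- The plate and the driver look unmoved in that picture, and the gripper ended open and well clear.

**Not confirmed:**
- The foot loads are estimates from heights and forces. I did no separate press test on the left corner and no rocking test after letting go.
- The arm hid the carton and the spool in the last picture. They were never near the jaws, and no force suggested contact.

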